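Wedge the rocking inking stand

TASK

The inking stand rocks because its far-left foot (seen from the robot) is too short. Push the wooden wedge, thin end first, along the table under that foot until it is snug and the stand no longer rocks, without jacking the stand up off its other feet; then press down firmly with a fingertip on the corner of the stand's top above that foot to feel that it stays put, and leave the stand standing on the wedge. Only push and press: do not pick up or carry anything, do not shove the stand away, and leave the other things alone.

Things in the scene. Friction and masses are not known exactly. Their poses are not given: they have to be found in the camera images.
- stand: Inking stand: plywood box with steel top slab, 204 (x) x 244 (y) mm, top 90 mm and box underside 30 mm above the table, 3 kg, loose. Origin at table level under its centre, z up. Rubber feet, 28 mm diameter, at x = +-80, y = +-100 mm; it rests level on three of them, the far-left one (+80, +100) being short. A steel block 22 mm high is fixed on the opposite top corner (-70, -85).
- stand_corner (a point): Point on the stand's top face straight above the short foot, at (+80, +100, +90) mm in the stand's frame: press here with 10 to 20 N. With nothing under the short foot 4 to 14 N here rocks the stand until that foot meets the table; on a snug wedge the corner sinks less than 1 mm.
- foot_spot (a point): Point at table level straight below the short foot's centre, (+80, +100, 0) mm in the stand's frame. The foot's flat underside hangs 7 to 12 mm above the table (differs each time, to be felt). The wedge comes in from the stand's +y side, whose edge is at y = +122 mm.
- wedge: Light wooden wedge lying flat, 120 mm long, 60 wide, 3 mm high at the thin end rising evenly to 24 mm at the upright thick end, 90 g, loose. Origin under the middle of the thin edge; x points from thick to thin end, at the start within 0.26 rad of the stand's -y; z up. It slides with under 2 N; under the foot the push rises past 4 N within a few mm, and it stays where left (self-locking).
- wedge_tip (a point): Middle of the wedge's thin edge, on the underside (the wedge's origin). At the start it is 30 to 75 mm outside the short foot's centre, up to 12 mm off sideways.
- wedge_butt (a point): Middle of the thick upright end face of the wedge, 10 mm above its underside: the place to push.
- ink_tin: Bystander: steel ink tin, 76 mm diameter, 55 mm tall, origin under its centre. Leave alone.
- oil_bottle: Bystander: amber bottle, 56 mm diameter, 140 mm tall, origin under its centre. Leave alone.
- ink_knife: Bystander: flat spatula with a handle, lying right of the stand, under 40 mm high. Leave alone.
- brayer: Bystander: hand roller with black 120 mm roller and wooden handle, right of the stand, under 45 mm high, origin under the roller's middle. Leave alone.
Mind the look-alikes: they are no part of the job. Of the things that look like the wedge, take the one that is nearest to the robot's base at the start.

How it is judged:
On the way, in this order (a step that is already met when the one before it is completed fails the run):
1. the wedge, thin end first, is under the short foot and bears against it (y of wedge_tip in the frame of stand below 0.102 m and x of wedge_tip in the frame of stand between 0.05 and 0.11 m and angle between the x axis of wedge and the y axis of stand, either way round below 0.45 rad and contact force between wedge and stand above 0.3 N), for 0.2 s.
2. a finger presses the stand's top above the short foot with more than 6 N, the wedge bears the load, and the stand does not rock (tilts less than 0.01 rad) (y of wedge_tip in the frame of stand below 0.102 m and x of wedge_tip in the frame of stand between 0.05 and 0.11 m and angle between the x axis of wedge and the y axis of stand, either way round below 0.45 rad and contact force between the fingers and stand above 6 N and horizontal distance between the grasp point and stand_corner below 0.05 m and contact force between wedge and stand above 3 N and angle between stand's own z axis and vertical below 0.01 rad), for 0.3 s.
At the end, for the whole second after the job is handed in: The wedge points in under the short foot (thin end within 30 mm sideways of the foot's centre and at most 2 mm short of it, squared within 0.45 rad), lies flat and bears on it with over 0.1 N; the stand is within 0.009 rad of level and 40 mm of its start; all at rest (y of wedge_tip in the frame of stand below 0.102 m and x of wedge_tip in the frame of stand between 0.05 and 0.11 m and angle between the x axis of wedge and the y axis of stand, either way round below 0.45 rad and contact force between wedge and stand above 0.1 N and angle between stand's own z axis and vertical below 0.009 rad and angle between wedge's own z axis and vertical below 0.03 rad and distance of stand from where it was at the start of the episode below 0.04 m and linear speed of each of wedge, stand below 0.01 m/s); the robot touches nothing.
It fails at once if the wedge is lifted or tipped (height (world z) of wedge above 0.012 m or angle between wedge's own z axis and vertical above 0.3 rad).
It fails at once if the stand is lifted, tipped or shoved more than 40 mm (height (world z) of stand above 0.02 m or angle between stand's own z axis and vertical above 0.15 rad or distance of stand from where it was at the start of the episode above 0.04 m).
It fails at once if a bystander is moved more than 20 mm (distance of any of ink_tin, oil_bottle, ink_knife, brayer from where it was at the start of the episode above 0.02 m).
It also fails if it takes over 51 s, if anything falls off the work surface, if the arm or the gripper's body presses on something with over 40 N, if the wrist force passes 120 N, or if a joint passes its speed limit or range.

ROBOT

A 6-joint arm with a two-finger parallel gripper is mounted at the origin on the work surface. World frame = base frame: x ahead of the robot, y to its left, z up, the work surface at z = 0. Lengths are in m, angles in rad, forces in N, time in s.
With the tool pointing down it reaches from about 0.325 to 0.775 m from the base axis. Payload 5.5 kg.
Tool frame: the origin (TCP) lies between the finger pads; the fingertips stand 14 mm ahead of it and the grasp point (between the pads) lies 5 mm behind it; z points along the fingers, y is the direction in which the jaws open and shut (so a half turn about z gives the same grasp; the last joint's range is limited). The gripper opens to 88 mm and grips with 3 to 60 N. Pads are 20 mm wide; open, the fingers measure 115 mm over their backs; the gripper's body (75 mm by 178 mm) begins 61 mm behind the grasp point.
Start: joints at [1.225, 0.091, 1.231, -0, 1.82, -0.057], TCP at [0.171, 0.575, 0.237] pointing down, gripper open.
Joint ranges: [-2.87, 2.87], [-0.86, 2.18], [0.17, 2.46], [-1.51, 4.65], [0.06, 2.69], [-2.65, 2.65]. Speed limits (rad/s): [2.57, 2.57, 3.01, 3.14, 3.14, 3.14].

INTERFACE

Orientations are given as a 3x3 rotation matrix whose columns are the frame's x, y, z axes.
In Python, from bench import * gives the robot as it stands. The module is installed in compiled form; this text tells all that it offers.
- The arm moves only by the tool send_rows, never from a script. Its argument "commands" is a list of rows, each a list of 7 numbers: the shift along the tool's x, y, z in units of 60 mm (1.0 is 60 mm), then the turn, a rotation vector about the tool's x, y, z in units of 8 degrees (1.0 is 8 degrees), then the opening, from 0 (shut) to 1 (fully open). A call has 1 to 20 rows; each row shifts and turns the commanded pose from where the row before left it, along the tool's axes as they then stand; what a row does not reach is not made up. A row lasts 1/8 s, in which the tool goes at most 62.5 mm and 10.7 degrees, less where a joint would pass 70% of its speed; a pose out of reach is approached as far as the arm can. A call is refused whole if a number of a shift passes 1 or a number of a turn 1, either way. A call with a gripper value outside its range is refused whole. The fingers move at their own pace and stop on an object; "force" is the grip in N (left out, the last holds). Time passes only in rows, so rows that do not move let the fingers close. It gives the time, the measured TCP pose, the force and the opening at its end, in the units of the state.
- state(): the state, without advancing time (a new reading comes with each control period).
- capture(name): name is "scene" or "top" or "wrist"; returns the picture (384x512x3 uint8, blue, green, red); there is no depth.
- camera_model(name): a dict with "camera_matrix" (3x3 intrinsics, pixels), "distortion" ([k1, k2, p1, p2, k3] as OpenCV has them; the pictures are not rectified), "R" (3x3) and "t" (3): a world point X has camera coordinates R X + t. Camera axes: x right, y down, z forward; pixel columns grow to the right and rows downward; lengths in m; the calibration is good to about 2 mm. A picture is of the moment at which its call begins: read the wrist's pose just before it. camera_model takes no time and is no camera call; for the wrist camera it gives the pose at the moment of the call.
- close_job(): hands the job in, once; it reports no verdict.
The state is a dict: "time": time; "qpos": joint angles; "joint_velocities": joint speeds; "joint_torque": joint torques, N m; "tcp_pos": TCP position; "eef_rot": TCP orientation; "ft_force": force on the tool from outside, world axes, zero at the start; "ft_torque": the same for the moment, N m; "finger_gap": opening from 0.0 (shut) to 1.0 (fully open).
Only numpy, scipy, OpenCV 4.12 (cv2) and the standard library are available. Lean on these libraries where they do the work, as an engineer would, in place of code of your own. Each camera call takes 0.05 s, during which the arm holds its last target. There are 200 camera calls.

## Working session

There is one attempt and no reset: what is moved stays moved. The work goes in short steps, Python scripts to look and compute and a tool call to move; the robot and the scene stay as the last step left them, time stands still between calls to the robot, and variables do not carry over. Pictures are saved under pics/ and viewed, about 8 in all and at most 12, crops included, and the job is handed in when it is done.

Besides the shell and the picture viewer there is one more tool, called as a command line: name --pt "numbers of a row" for each row, then --argument value for the rest. send_rows: Moves the arm, as the interface text tells. Its arguments: {"type":"object","properties":{"commands":{"type":"array","items":{"type":"array","items":{"type":"number"}}},"force":{"type":"number"}},"required":["commands"]}

```bash
mkdir -p pics; python3 - <<'E'
from bench import *
import cv2,numpy as np
a=capture("scene");b=capture("top")
cv2.imwrite("pics/s0.png",a);cv2.imwrite("pics/t0.png",b)
for n in("scene","top"):
    m=camera_model(n);print(n,np.round(m["camera_matrix"],1).tolist(),np.round(m["distortion"],3),np.round(m["R"],3).tolist(),np.round(m["t"],3))
s=state();print(s)
E
```

```text
scene [[378.2, 0.0, 255.3], [0.0, 378.2, 193.5], [0.0, 0.0, 1.0]] [-0.107  0.     0.     0.     0.   ] [[-0.377, 0.926, -0.017], [0.727, 0.284, -0.625], [-0.574, -0.248, -0.78]] [ 0.268 -0.39   1.441]
top [[464.7, 0.0, 256.2], [0.0, 464.7, 192.6], [0.0, 0.0, 1.0]] [-0.11  0.    0.    0.    0.  ] [[-0.01, -1.0, 0.001], [-0.997, 0.01, -0.071], [0.071, -0.002, -0.997]] [-0.065  0.614  1.309]
{'time': 0.1, 'qpos': array([ 1.22528881e+00,  9.18099226e-02,  1.23174581e+00,  1.49741831e-05,
        1.81980168e+00, -5.66754858e-02]), 'joint_velocities': array([-0.00044976, -0.00392335, -0.00083766,  0.00034609, -0.00175047,
        0.00091731]), 'joint_torque': array([ 2.55506013e-03, -4.47855592e+01, -4.07568991e+01,  7.00650900e-02,
        2.84162618e-02, -8.67237009e-05]), 'tcp_pos': array([0.17080271, 0.57492935, 0.23561525]), 'eef_rot': array([[-9.58578218e-01,  2.84828767e-01, -6.11333944e-04],
       [ 2.84829400e-01,  9.58576795e-01, -1.65555552e-03],
       [ 1.14460695e-04, -1.76110534e-03, -9.99998443e-01]]), 'ft_force': array([-0.14818718,  0.36442705,  0.89245334]), 'ft_torque': array([ 0.03170917, -0.01579554, -0.02834293]), 'finger_gap': 0.9982816205001132}
```

View pics/s0.png

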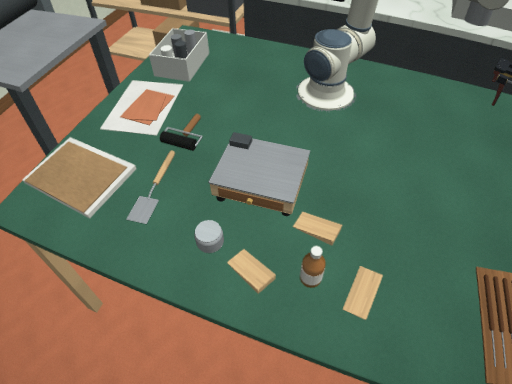

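View pics/t0.png

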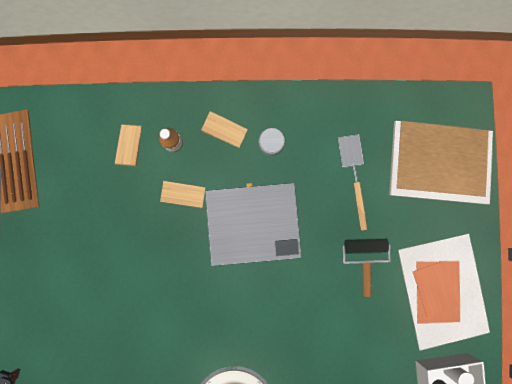

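The scene shows three wooden look-alikes. In the top view they are at (183,194), (225,129) and (128,145); the base is near (233,385), so (183,194), just left of the stand (253,225), is the nearest and is the one to use. I'll measure it and check it in a close crop.

```bash
cat > h.py <<'E'
from bench import *
import cv2,numpy as np
def ray(n,uv,z,m=None):
    m=m or camera_model(n);R=np.array(m["R"]);t=np.array(m["t"])
    p=cv2.undistortPoints(np.array(uv,float).reshape(-1,1,2),np.array(m["camera_matrix"]),np.array(m["distortion"])).reshape(-1,2)
    d=np.c_[p,np.ones(len(p))]@R;c=-R.T@t
    z=np.broadcast_to(z,len(p))
    return c+d*((z-c[2])/d[:,2])[:,None]
def proj(n,X,m=None):
    m=m or camera_model(n);return cv2.projectPoints(np.array(X,float).reshape(-1,1,3),cv2.Rodrigues(np.array(m["R"]))[0],np.array(m["t"]),np.array(m["camera_matrix"]),np.array(m["distortion"]))[0].reshape(-1,2)
def quad(mask,near):
    cs,_=cv2.findContours(mask,cv2.RETR_EXTERNAL,cv2.CHAIN_APPROX_NONE)
    c=min((c for c in cs if cv2.contourArea(c)>300),key=lambda c:np.hypot(*(np.array(cv2.minAreaRect(c)[0])-near)))
    return cv2.minAreaRect(c),c
E
python3 - <<'E'
from h import *
b=cv2.imread("pics/t0.png");hsv=cv2.cvtColor(b,cv2.COLOR_BGR2HSV)
w=cv2.inRange(hsv,(8,60,120),(28,200,255))
for near in((183,194),(225,129),(128,145)):
    r,c=quad(w,near);P=ray("top",cv2.boxPoints(r),0.012);print(np.round(cv2.boxPoints(r),1).tolist(),np.round(P[:,:2],4).tolist(),np.linalg.norm(np.diff(P,axis=0),axis=1).round(4),np.linalg.norm(P.mean(0)).round(3))
s=cv2.inRange(hsv,(0,0,60),(180,50,180))
r,c=quad(s,(253,225));bp=cv2.boxPoints(r);P=ray("top",bp,0.09)
print(bp.round(1).tolist(),P[:,:2].round(4).tolist(),np.linalg.norm(np.diff(P,axis=0),axis=1).round(4))
v=np.vstack([cv2.resize(b[160:280,140:310],None,fx=3,fy=3,interpolation=cv2.INTER_CUBIC)])
a=cv2.imread("pics/s0.png")
v2=cv2.resize(a[185:285,190:360],None,fx=3,fy=3,interpolation=cv2.INTER_CUBIC)[:240]
cv2.imwrite("pics/c1.png",np.vstack([v,v2]))
E
```

```text
[[159.6999969482422, 201.10000610351562], [162.89999389648438, 180.39999389648438], [204.89999389648438, 186.8000030517578], [201.8000030517578, 207.60000610351562]] [[0.5922, 0.2089], [0.6524, 0.1999], [0.6323, 0.0772], [0.5724, 0.0866]] [0.0609 0.1243 0.0607] 0.629
[[200.3000030517578, 130.3000030517578], [209.1999969482422, 110.69999694824219], [247.60000610351562, 128.10000610351562], [238.6999969482422, 147.8000030517578]] [[0.7984, 0.0908], [0.8568, 0.0647], [0.8034, -0.0476], [0.7455, -0.0211]] [0.064  0.1243 0.0637] 0.801
[[114.0999984741211, 163.6999969482422], [120.9000015258789, 122.5], [141.5, 125.9000015258789], [134.60000610351562, 167.10000610351562]] [[0.7032, 0.3449], [0.8256, 0.3266], [0.8142, 0.2647], [0.6923, 0.2834]] [0.1238 0.063  0.1233] 0.818
[[203.89999389648438, 190.1999969482422], [294.29998779296875, 182.3000030517578], [300.8999938964844, 257.70001220703125], [210.5, 265.6000061035156]] [[0.6164, 0.0715], [0.6357, -0.1749], [0.4313, -0.1898], [0.4124, 0.0544]] [0.2472 0.2049 0.2449]
```

View pics/c1.png

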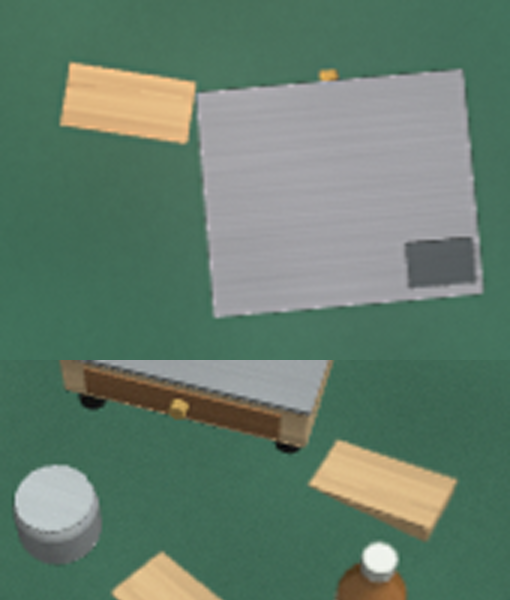

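The crop shows the wedge left of the stand with its thin end (about px 204,197) facing the stand edge. The scene view shows its thick upright end on the bottle side. Next I'll work out the numbers.

```bash
cat >> h.py <<'E'
C=np.array([.524,-.0597]);YAW=.08
RS=np.array([[np.cos(YAW),-np.sin(YAW)],[np.sin(YAW),np.cos(YAW)]])
def st(p): return (np.array(p)[...,:2]-C)@RS
def go(pos,xdir=None):
    "units for a move from the current pose to pos, tool x along xdir"
    s=state();R=s["eef_rot"];d=R.T@(np.array(pos)-s["tcp_pos"])/.06
    out=[d.round(2)]
    if xdir is not None:
        x=np.array([*xdir,0.]);x/=np.linalg.norm(x);z=np.array([0,0,-1.]);T=np.c_[x,np.cross(z,x),z]
        out.append((np.degrees(cv2.Rodrigues(R.T@T)[0].ravel())/8).round(2))
    return out
E
python3 - <<'E'
from h import *
b=cv2.imread("pics/t0.png");hsv=cv2.cvtColor(b,cv2.COLOR_BGR2HSV)
w=cv2.inRange(hsv,(8,60,120),(28,200,255))
P=ray("top",[[159.7,201.1],[162.9,180.4],[204.9,186.8],[201.8,207.6]],[.024,.024,.003,.003])
butt=P[:2].mean(0);tip=P[2:].mean(0);d=(tip-butt)[:2];L=np.linalg.norm(d);d/=L
print("butt",butt,"tip",tip,"L",L,"dir",d,"tip st",st(tip),"butt st",st(butt),"ang",np.arccos(d@(-RS[:,1])))
print("bottle",ray("top",[[165,134]],.14),ray("top",[[174,145]],0.03))
print("foot",C+RS@[.08,.1])
start=butt[:2]-d*.035
print("start",start,go([*start,.15],-d))
E
```

```text
butt [0.62133962 0.20185354 0.024     ] tip [0.6029452  0.08291244 0.003     ] L 0.12035506416574074 dir [-0.15283457 -0.98825179] tip st [0.09008954 0.13584744] butt st [0.11793027 0.25293815] ang 0.23343590422967198
bottle [[0.76304061 0.16946758 0.14      ]] [[0.75270134 0.16467739 0.03      ]]
foot [0.59575267 0.04637335]
start [0.62668883 0.23644236] [array([-8.89, -3.24,  1.43]), array([-1.000e-02,  1.000e-02,  1.028e+01])]
```

send_rows --pt "-0.6 -0.22 0.1 0 0 0 0.28" --pt "-0.75 -0.27 0.12 0 0 0 0.28" --pt "-0.75 -0.27 0.12 0 0 0 0.28" --pt "-0.75 -0.27 0.12 0 0 0 0.28" --pt "-0.75 -0.27 0.12 0 0 0 0.28" --pt "-0.75 -0.27 0.12 0 0 0 0.28" --pt "-0.75 -0.27 0.12 0 0 0 0.28" --pt "-0.75 -0.27 0.12 0 0 0 0.28" --pt "-0.75 -0.27 0.12 0 0 0 0.28" --pt "-0.75 -0.27 0.12 0 0 0 0.28" --pt "-0.75 -0.27 0.12 0 0 0 0.28" --pt "-0.79 -0.32 0.13 0 0 0 0.28"

```text
time: 1.6
tcp_pos: [0.6277, 0.236, 0.15]
eef_rot: [[-0.959, 0.284, -0.001], [0.284, 0.959, -0.0], [0.001, -0.0, -1.0]]
ft_force: [0.6, 0.7, 1.0]
finger_gap: 0.28
```

send_rows --pt "0 0 0 0 0 0.8 0.28" --pt "0 0 0 0 0 0.95 0.28" --pt "0 0 0 0 0 0.95 0.28" --pt "0 0 0 0 0 0.95 0.28" --pt "0 0 0 0 0 0.95 0.28" --pt "0 0 0 0 0 0.95 0.28" --pt "0 0 0 0 0 0.95 0.28" --pt "0 0 0 0 0 0.95 0.28" --pt "0 0 0 0 0 0.95 0.28" --pt "0 0 0 0 0 0.95 0.28" --pt "0 0 0 0 0 0.93 0.28" --pt "0 0 0 0 0 0 0.28"

```text
time: 3.1
tcp_pos: [0.6266, 0.2368, 0.1501]
eef_rot: [[0.152, 0.988, -0.001], [0.988, -0.152, -0.0], [-0.001, -0.001, -1.0]]
ft_force: [-0.0, 0.2, -0.6]
finger_gap: 0.275
```

```bash
python3 - <<'E'
from h import *
s=state();print(s["time"],s["tcp_pos"],s["eef_rot"].round(3).tolist(),s["ft_force"],s["finger_gap"])
m=camera_model("wrist");a=capture("wrist");cv2.imwrite("pics/w1.png",a)
print(proj("wrist",[[.6213,.2019,.024],[.6029,.0829,.003],[.763,.169,.0]],m).round(0).tolist())
import pickle;pickle.dump(m,open("w1.pkl","wb"))
d=np.array([-.1528,-.9883]);y=np.array([.988,-.153])
p=np.array([.6213,.2019])-d*.033-y*.006
print(p,go([*p,.15],-d))
E
```

```text
3.1 [0.62660972 0.23682365 0.15012332] [[0.152, 0.988, -0.001], [0.988, -0.152, -0.0], [-0.001, -0.001, -1.0]] [-0.04735181  0.17087851 -0.60027136] 0.2752487896794807
[[253.0, 224.0], [253.0, 314.0], [388.0, 225.0]]
[0.6204144 0.2354319] [array([-0.04, -0.1 ,  0.  ]), array([-0.01,  0.  ,  0.02])]
```

View pics/w1.png

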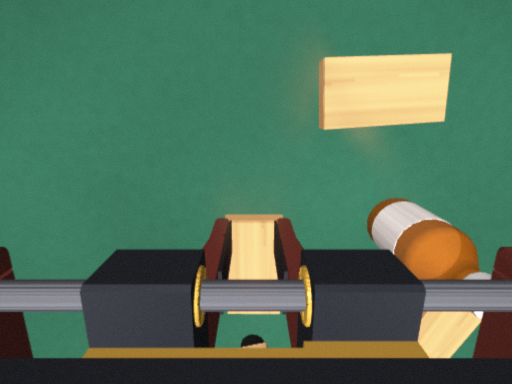

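The wrist view shows the wedge's butt at about (254,217), centred between the fingers. The bottle base is near (395,222), to the right and clear of the gripper body. I'll descend behind the butt.

send_rows --pt "0 -0.1 0.2 0 0 0 0.28" --pt "0 0 0.5 0 0 0 0.28" --pt "0 0 0.5 0 0 0 0.28" --pt "0 0 0.5 0 0 0 0.28" --pt "0 0 0.3 0 0 0 0.28" --pt "0 0 0.15 0 0 0 0.28" --pt "0 0 0 0 0 0 0.28" --pt "0 0 0 0 0 0 0.28"

```text
time: 4.15
tcp_pos: [0.6217, 0.2381, 0.0233]
eef_rot: [[0.153, 0.988, 0.002], [0.988, -0.153, 0.001], [0.001, 0.002, -1.0]]
ft_force: [-0.8, 0.7, -0.2]
finger_gap: 0.281
```

send_rows --pt "-0.05 0 0 0 0 0 0.28" --pt "-0.05 0 0 0 0 0 0.28" --pt "-0.05 0 0 0 0 0 0.28" --pt "-0.05 0 0 0 0 0 0.28" --pt "-0.05 0 0 0 0 0 0.28" --pt "-0.05 0 0 0 0 0 0.28" --pt "-0.05 0 0 0 0 0 0.28" --pt "-0.05 0 0 0 0 0 0.28"

```text
time: 5.15
tcp_pos: [0.6172, 0.214, 0.0218]
eef_rot: [[0.153, 0.988, -0.0], [0.988, -0.153, 0.0], [0.0, -0.0, -1.0]]
ft_force: [0.2, 0.6, -0.7]
finger_gap: 0.285
```

```bash
python3 - <<'E'
from h import *
b=capture("top");cv2.imwrite("pics/t1.png",b);a=capture("scene")
cv2.imwrite("pics/c2.png",np.vstack([cv2.resize(b[100:250,120:290],None,fx=2,fy=2),cv2.resize(a[175:300,210:380],None,fx=2,fy=2)]))
s=state();print(s["time"],s["tcp_pos"],s["ft_force"])
E
```

```text
5.25 [0.61722845 0.21380608 0.02184005] [-0.41178112 -0.12585416 -0.36173009]
```

View pics/c2.png

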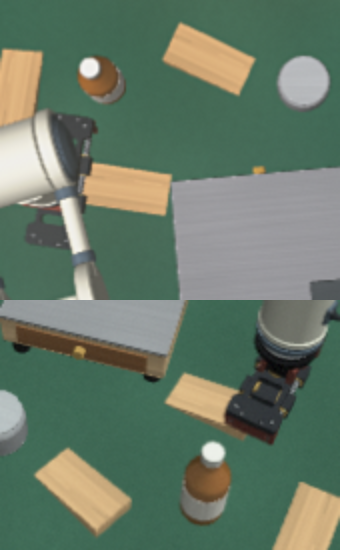

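The top crop shows the gripper just behind the butt, with the bottle and stand clear. I'll start pushing.

send_rows --pt "-0.05 0 0 0 0 0 0.28" --pt "-0.05 0 0 0 0 0 0.28" --pt "-0.05 0 0 0 0 0 0.28" --pt "-0.05 0 0 0 0 0 0.28" --pt "-0.05 0 0 0 0 0 0.28" --pt "-0.05 0 0 0 0 0 0.28" --pt "-0.05 0 0 0 0 0 0.28" --pt "-0.05 0 0 0 0 0 0.28" --pt "-0.05 0 0 0 0 0 0.28" --pt "-0.05 0 0 0 0 0 0.28" --pt "-0.05 0 0 0 0 0 0.28" --pt "-0.05 0 0 0 0 0 0.28"

```text
time: 6.75
tcp_pos: [0.6117, 0.1783, 0.0218]
eef_rot: [[0.153, 0.988, -0.0], [0.988, -0.153, 0.0], [0.0, -0.0, -1.0]]
ft_force: [-0.5, 0.7, 0.2]
finger_gap: 0.279
```

```bash
python3 - <<'E'
from h import *
b=capture("top");cv2.imwrite("pics/t2.png",b);a=capture("scene");cv2.imwrite("pics/s2.png",a)
cv2.imwrite("pics/c3.png",np.vstack([cv2.resize(b[130:250,130:290],None,fx=3,fy=3),cv2.resize(a[185:265,250:357],None,fx=4.486,fy=3)]))
s=state();print(s["time"],s["tcp_pos"],s["ft_force"])
E
```

```text
6.85 [0.61171579 0.17811385 0.02183366] [-0.78096205  0.43653624 -0.89030013]
```

View pics/c3.png

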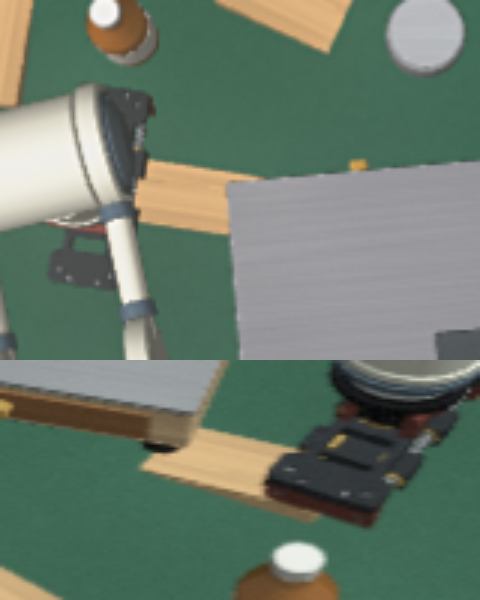

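The wedge tip is now at the foot (tip about stand y 0.102), still pointing in. From here I'll push in small steps and watch the force.

send_rows --pt "-0.025 0 0 0 0 0 0.28" --pt "-0.025 0 0 0 0 0 0.28" --pt "-0.025 0 0 0 0 0 0.28" --pt "-0.025 0 0 0 0 0 0.28" --pt "-0.025 0 0 0 0 0 0.28"

```text
time: 7.48
tcp_pos: [0.6106, 0.171, 0.0219]
eef_rot: [[0.153, 0.988, 0.0], [0.988, -0.153, -0.0], [-0.0, 0.0, -1.0]]
ft_force: [-0.0, 0.1, -0.9]
finger_gap: 0.28
```

send_rows --pt "-0.025 0 0 0 0 0 0.28" --pt "-0.025 0 0 0 0 0 0.28"

```text
time: 7.72
tcp_pos: [0.6101, 0.168, 0.0218]
eef_rot: [[0.153, 0.988, 0.0], [0.988, -0.153, 0.0], [0.0, 0.0, -1.0]]
ft_force: [0.2, 0.3, -0.2]
finger_gap: 0.278
```

send_rows --pt "-0.025 0 0 0 0 0 0.28" --pt "-0.025 0 0 0 0 0 0.28"

```text
time: 7.98
tcp_pos: [0.6097, 0.1651, 0.0218]
eef_rot: [[0.153, 0.988, 0.0], [0.988, -0.153, 0.0], [0.0, 0.0, -1.0]]
ft_force: [-0.2, 1.3, 0.4]
finger_gap: 0.28
```

send_rows --pt "-0.025 0 0 0 0 0 0.28" --pt "-0.025 0 0 0 0 0 0.28"

```text
time: 8.22
tcp_pos: [0.6093, 0.1631, 0.0219]
eef_rot: [[0.152, 0.988, 0.0], [0.988, -0.152, 0.002], [0.002, 0.0, -1.0]]
ft_force: [1.1, 5.4, -1.0]
finger_gap: 0.283
```

send_rows --pt "-0.025 0 0 0 0 0 0.28" --pt "-0.02 0 0 0 0 0 0.28"

```text
time: 8.48
tcp_pos: [0.609, 0.162, 0.0221]
eef_rot: [[0.152, 0.988, 0.001], [0.988, -0.152, 0.005], [0.005, 0.0, -1.0]]
ft_force: [0.9, 10.2, -0.4]
finger_gap: 0.282
```

The push force rose to 10 N within about 2.5 mm of first contact, so the wedge is snug. I'll back off, rise and close the fingers.

send_rows --pt "0.1 0 0 0 0 0 0.28" --pt "0.2 0 0 0 0 0 0.28" --pt "0.2 0 0 0 0 0 0.28" --pt "0 0 -0.3 0 0 0 0.28" --pt "0 0 -0.6 0 0 0 0.28" --pt "0 0 -0.7 0 0 0 0" --pt "0 0 -0.6 0 0 0 0" --pt "0 0 0 0 0 0 0" --pt "0 0 0 0 0 0 0"

```text
time: 9.6
tcp_pos: [0.6132, 0.189, 0.1536]
eef_rot: [[0.153, 0.988, -0.0], [0.988, -0.153, -0.0], [-0.0, -0.0, -1.0]]
ft_force: [-0.6, -0.2, -0.5]
finger_gap: 0.006
```

```bash
python3 - <<'E'
from h import *
b=capture("top");cv2.imwrite("pics/t3.png",b);a=capture("scene");cv2.imwrite("pics/s3.png",a)
hsv=cv2.cvtColor(b,cv2.COLOR_BGR2HSV)
r,c=quad(cv2.inRange(hsv,(0,0,60),(180,50,180)),(253,225));bp=cv2.boxPoints(r);print(r,ray("top",bp,.09)[:,:2].round(4).tolist())
s=state();print(s["time"],s["tcp_pos"],s["ft_force"],go([.594,.048,.13]))
cv2.imwrite("pics/c4.png",np.vstack([cv2.resize(b[130:250,130:290],None,fx=3,fy=3),cv2.resize(a[185:265,250:357],None,fx=4.486,fy=3)]))
E
```

```text
((252.43600463867188, 223.97052001953125), (75.69180297851562, 90.73927307128906), 84.98688507080078) [[0.6164, 0.0715], [0.6357, -0.1749], [0.4312, -0.1898], [0.4123, 0.0543]]
9.7 [0.61269293 0.18891149 0.15198927] [-0.81098022 -0.37231092 -0.45660278] [array([-2.37,  0.05,  0.37])]
```

View pics/c4.png

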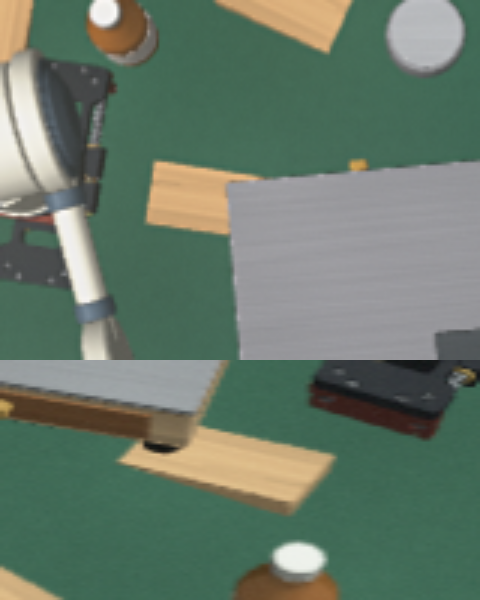

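The view shows the wedge under the short foot (scene crop around 160,445), and the stand has not moved in the measurements. Next I'll go over the corner and press.

send_rows --pt "-0.4 0 0 0 0 0 0" --pt "-0.6 0 0 0 0 0 0" --pt "-0.6 0.05 0 0 0 0 0" --pt "-0.5 0 0 0 0 0 0" --pt "-0.27 0 0.2 0 0 0 0" --pt "0 0 0.2 0 0 0 0" --pt "0 0 0.15 0 0 0 0" --pt "0 0 0.1 0 0 0 0" --pt "0 0 0 0 0 0 0"

```text
time: 10.82
tcp_pos: [0.5944, 0.049, 0.114]
eef_rot: [[0.152, 0.988, -0.001], [0.988, -0.152, 0.0], [-0.0, -0.001, -1.0]]
ft_force: [-0.3, 0.3, -0.4]
finger_gap: 0.004
```

send_rows --pt "0 0 0.03 0 0 0 0" --pt "0 0 0.03 0 0 0 0" --pt "0 0 0.03 0 0 0 0"

```text
time: 11.2
tcp_pos: [0.5948, 0.0482, 0.1096]
eef_rot: [[0.153, 0.988, 0.0], [0.988, -0.153, -0.0], [0.0, 0.0, -1.0]]
ft_force: [0.0, 0.1, 0.6]
finger_gap: 0.002
```

send_rows --pt "0 0 0.03 0 0 0 0" --pt "0 0 0.03 0 0 0 0" --pt "0 0 0.02 0 0 0 0"

```text
time: 11.58
tcp_pos: [0.5946, 0.0482, 0.1044]
eef_rot: [[0.153, 0.988, -0.0], [0.988, -0.153, 0.0], [-0.0, -0.0, -1.0]]
ft_force: [-0.7, -0.3, 0.0]
finger_gap: 0.008
```

send_rows --pt "0 0 0.02 0 0 0 0"

```text
time: 11.7
tcp_pos: [0.5946, 0.0482, 0.1043]
eef_rot: [[0.153, 0.988, 0.0], [0.988, -0.153, -0.0], [0.0, 0.0, -1.0]]
ft_force: [-3.9, -0.9, 7.4]
finger_gap: 0.001
```

send_rows --pt "0 0 0.01 0 0 0 0"

```text
time: 11.82
tcp_pos: [0.5946, 0.0482, 0.1043]
eef_rot: [[0.153, 0.988, 0.001], [0.988, -0.153, -0.0], [0.0, 0.001, -1.0]]
ft_force: [-4.9, -0.1, 7.8]
finger_gap: 0.005
```

send_rows --pt "0 0 0.02 0 0 0 0" --pt "0 0 0 0 0 0 0"

```text
time: 12.08
tcp_pos: [0.5947, 0.0482, 0.1043]
eef_rot: [[0.153, 0.988, 0.001], [0.988, -0.153, -0.0], [0.0, 0.001, -1.0]]
ft_force: [-5.9, 0.1, 10.9]
finger_gap: 0.001
```

send_rows --pt "0 0 0.01 0 0 0 0" --pt "0 0 0 0 0 0 0" --pt "0 0 0 0 0 0 0" --pt "0 0 0 0 0 0 0" --pt "0 0 0 0 0 0 0"

```text
time: 12.7
tcp_pos: [0.5947, 0.0482, 0.1042]
eef_rot: [[0.153, 0.988, 0.002], [0.988, -0.153, -0.0], [0.0, 0.002, -1.0]]
ft_force: [-6.4, 0.2, 13.3]
finger_gap: 0.008
```

It holds 13 N with about 0.1 mm of sinking. I'll press slightly harder, hold, then lift straight off.

send_rows --pt "0 0 0.01 0 0 0 0" --pt "0 0 0 0 0 0 0" --pt "0 0 0 0 0 0 0" --pt "0 0 0 0 0 0 0"

```text
time: 13.2
tcp_pos: [0.5947, 0.0483, 0.1041]
eef_rot: [[0.153, 0.988, 0.002], [0.988, -0.153, 0.0], [0.0, 0.002, -1.0]]
ft_force: [-8.1, 0.5, 14.8]
finger_gap: 0.009
```

send_rows --pt "0 0 -0.05 0 0 0 0" --pt "0 0 -0.1 0 0 0 0" --pt "0 0 -0.4 0 0 0 0" --pt "0 0 -0.7 0 0 0 0" --pt "0.5 0 -0.5 0 0 0 0" --pt "0.7 0 0 0 0 0 0" --pt "0.7 0 0 0 0 0 0" --pt "0.7 0 0 0 0 0 0" --pt "0 0 0 0 0 0 0" --pt "0 0 0 0 0 0 0"

```text
time: 14.45
tcp_pos: [0.6184, 0.2019, 0.205]
eef_rot: [[0.153, 0.988, -0.001], [0.988, -0.153, -0.001], [-0.001, -0.001, -1.0]]
ft_force: [0.9, -0.5, -0.1]
finger_gap: 0.005
```

```bash
python3 - <<'E'
from h import *
b=capture("top");a=capture("scene")
hsv=cv2.cvtColor(b,cv2.COLOR_BGR2HSV)
r,c=quad(cv2.inRange(hsv,(0,0,60),(180,50,180)),(253,225));print(ray("top",cv2.boxPoints(r),.09)[:,:2].round(4).tolist())
s=state();print(s["time"],s["tcp_pos"],s["ft_force"])
cv2.imwrite("pics/c5.png",np.vstack([cv2.resize(b[130:250,130:290],None,fx=3,fy=3),cv2.resize(a[185:265,250:357],None,fx=4.486,fy=3)]))
E
```

```text
[[0.6164, 0.0714], [0.6358, -0.1748], [0.4314, -0.1898], [0.4124, 0.0542]]
14.55 [0.61855516 0.20115073 0.20544793] [0.50468077 0.34745401 0.75731526]
```

View pics/c5.png

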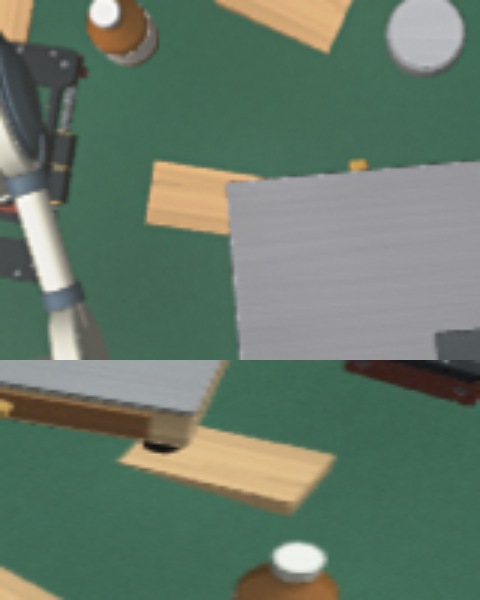

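The wedge is still under the foot, and the stand and bystanders have not moved. I'll hand in.

```bash
python3 -c "
from bench import *
print(close_job())"
```

```text
the job is handed in; nothing more can be done
None
```

I pushed the nearest wedge, thin end first, under the far-left foot, pressed the stand's corner to test it, backed off clear and handed the job in at about 14.6 s. No verdict was reported.

- **Wedge:** I stopped when the push force rose from about 1 N to 10 N over roughly 3 mm of travel. By my estimate the tip ended about 14 mm past the foot's centre, close to centred and about 0.23 rad off square. That leaves at most about 0.5 mm of jacking, or about 0.004 rad of tilt. I worked this out from how far the wedge moved and did not measure the tilt directly.
- **Press test:** I pressed the corner at 7 to 15 N for over 1 s, and it sank about 0.2 mm. The sensor also showed up to 8 N of sideways force during the press, but nothing shifted.
- **Last pictures:** The stand's outline is within 0.2 mm of where it started, and the wedge looks the same before and after the press. The bottle and tin look unmoved. The knife and brayer were not in the last crops, but the arm never went near them. No check failed.

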